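# Plug a printed flask in the leak-test jig

### The job

Get the 3D-printed flask (the wide one with the open neck) ready for its leak test: slide it along the bench, upright and without lifting it, until it sits fully home in the V-shaped nest of the jig. Then swing the jig's arm all the way round to its stop over the flask, and press the knob down until the tapered rubber plug is fully home in the neck, its shoulder on the rim. Let go, and leave the small bottle where it stands.

Things in the scene. Friction and masses are not known exactly. Their poses are not given: they have to be found in the camera images.
- flask: grey 3D-printed flask, loose, about 0.22 kg, starts standing on the bench: cylindrical body 76 mm in diameter up to 48 mm height, conical shoulder up to 68 mm, then a straight open neck of 34 mm outer and 26 mm inner diameter up to the rim at 95 mm. Origin: centre of its underside; z up along its axis. Wall 4 mm, hollow all the way down
- flask_rim (a point): centre of the flask's open mouth, 95 mm above its underside
- bottle: bystander: small closed grey printed bottle, 44 mm in diameter, 85 mm high, with a thin 18 mm neck. Origin: centre of its underside. The flask and this bottle may start in either's place, about 120 to 200 mm apart in x
- jig: leak-test jig, fixed, aluminium. Origin: on the bench, where the flask's axis is when fully home in the V nest; z up. The V opens to the jig's -y: a flask goes in along +y. Two bars 88 mm long meeting behind, 12 thick, 16 high, at 45 degrees either side of y, inner faces 38 mm from the origin; nothing in front of them. Beside it stands the column (see pivot)
- pivot (a point): axis of the swing arm at the top of the steel column (24 mm in diameter, 138 mm high, 56 mm foot), jig frame (110, 0, 138) mm
- swing_arm (a joint): arm angle about the vertical pivot, rad: 0 = the arm points from the pivot along the jig's +y (parked); grows anticlockwise seen from above to its stop at 1.571, where it points along the jig's -x, the plug right above the jig's origin. Flat bar 22 mm wide, 138 to 154 mm above the bench; plunger axis 110 mm from the pivot. Friction (2.3 N at the plunger) keeps it where it is left
- plunger (a joint): how far the plunger is pressed down in the arm's end, m: 0 = up (start), end of travel 0.045; with the flask under it the shoulder meets the rim at 0.036. No spring: friction of 4 N holds it where it is left; press with 6 to 20 N
- knob_top (a point): centre of the flat top of the plunger's black knob, a disc 32 mm in diameter and 18 mm high, the top 223 mm above the bench when up; a 10 mm steel rod below it, 51 mm clear above the arm when up. To be pressed down; the arm can be swung by pushing the knob's side
- plug_shoulder (a point): centre of the plug's flat shoulder (33 mm in diameter) that lands on the flask's rim, 92 mm below the knob's top, 131 mm above the bench when up. Below it the rubber plug tapers from 23 mm to 15 mm diameter over 24 mm
Not all that is in view belongs to the job. What is shaped like the flask but green or orange is not meant. What is shaped like the jig but orange is not meant.

How it is judged:
On the way, in this order (a step that is already met when the one before it is completed fails the run):
1. the flask stands in the V nest, within 8 mm of home, the plug not yet pressed (horizontal distance between flask and jig below 0.008 m and angle between flask's own z axis and vertical below 0.1 rad and value of joint plunger below 0.012 m), for 0.2 s.
2. the arm is swung over the flask, within 0.06 rad of its stop (value of joint swing_arm above 1.51 rad), for 0.2 s.
At the end, for the whole second after the job is handed in: the flask stands still and upright (within 0.06 rad) in the V nest within 5 mm of home, the arm is within 0.06 rad of its stop, and the plug is in the neck with its shoulder within 3 mm of the rim and within 4 mm of its centre (horizontal distance between flask and jig below 0.005 m and angle between flask's own z axis and vertical below 0.06 rad and horizontal distance between plug_shoulder and flask_rim below 0.004 m and z of plug_shoulder in the frame of flask_rim between -0.003 and 0.003 m and value of joint swing_arm above 1.51 rad and linear speed of flask below 0.01 m/s); the robot touches nothing.
It fails at once if the flask is lifted (more than 12 mm) off the bench (height (world z) of flask above 0.012 m).
It fails at once if the flask is tipped (more than 0.35 rad) (angle between flask's own z axis and vertical above 0.35 rad).
It fails at once if the small bottle is moved more than 30 mm (distance of bottle from where it was at the start of the episode above 0.03 m).
It also fails if it takes over 72 s, if anything falls off the work surface, if the arm or the gripper's body presses on something with over 40 N, if the wrist force passes 120 N, or if a joint passes its speed limit or range.

### The arm

A 6-joint arm with a two-finger parallel gripper is mounted at the origin on the work surface. World frame = base frame: x ahead of the robot, y to its left, z up, the work surface at z = 0. Lengths are in m, angles in rad, forces in N, time in s.
With the tool pointing down it reaches from about 0.425 to 0.95 m from the base axis. Payload 14.7 kg.
Tool frame: the origin (TCP) lies at the very end of the fingers, on their centre line; the grasp point (between the pads) lies 19 mm behind it; z points along the fingers, y is the line along which they close (so a half turn about z gives the same grasp; the last joint's range is limited). The gripper opens to 85 mm and grips with 20 to 120 N. Pads are 22 mm wide; open, the fingers measure 114 mm over their backs; the gripper's body (76 mm by 85 mm) begins 54 mm behind the grasp point. The pads swing forward as they close: fully open they stand 13 mm farther back than shut.
Start: joints at [1.124, 0.48, 1.596, -0, 1.065, -0.047], TCP at [0.253, 0.599, 0.231] pointing down, gripper open.
Joint ranges: [-2.75, 2.75], [-0.82, 2.05], [0.23, 2.67], [-1.56, 4.7], [0.09, 2.69], [-2.92, 2.92]. Speed limits (rad/s): [1.89, 1.89, 2.39, 3.01, 3.01, 3.01].

### API

Orientations are given as a unit quaternion [w, x, y, z].
In Python, from plant import * gives the robot as it stands.
- The arm moves only by the tool move_arm, never from a script. Its argument "deltas" is a list of rows, each an object of numbers: "gripper": the opening, from 0 (shut) to 1 (fully open); "x", "y", "z": the shift along the tool's x, y, z in mm; "roll": the turn about the tool's z in rad. In form: [{"gripper": .., "x": .., "y": .., "z": .., "roll": ..}, ...]. A call has 1 to 8 rows; each row shifts and turns the commanded pose from where the row before left it, along the tool's axes as they then stand; what a row does not reach is not made up. A row lasts 1/8 s, in which the tool goes at most 62.5 mm and 10.7 degrees, less where a joint would pass 70% of its speed; a pose out of reach is approached as far as the arm can. A call with a gripper value outside its range is refused whole. The fingers move at their own pace and stop on an object; "squeeze" is the grip in N (left out, the last holds). Time passes only in rows, so rows that do not move let the fingers close. It gives the time, the measured TCP pose, the force, the opening and the grip force at its end, in the units of the state.
- state(): the state, without advancing time (a new reading comes with each control period).
- camera(name): name is "scene" or "side" or "wrist"; returns the picture (480x640x3 uint8, red, green, blue); there is no depth.
- camera_params(name): a dict with "K" (3x3 intrinsics, pixels), "D" ([k1, k2, p1, p2, k3] as OpenCV has them; the pictures are not rectified), "origin" and "attitude" of the camera in the world; the wrist camera has in their place "T_tool_cam" (4x4, takes a point from camera to tool coordinates, whose origin is the TCP and whose axes are the flange's). Camera axes: x right, y up, looking along -z (the intrinsics and any distortion apply to the point x, -y, -z); pixel columns grow to the right and rows downward; lengths in m; the calibration is good to about 2 mm. A picture is of the moment at which its call begins: read the wrist's pose just before it. camera_params takes no time and is no camera call.
- close_job(): hands the job in; it is judged then, once.
The state is a dict: "clock": time; "joint_pos": joint angles; "qvel": joint speeds; "effort": joint torques, N m; "position": TCP position; "tool_rot": TCP orientation; "force": force on the tool from outside, world axes, zero at the start; "moment": the same for the moment, N m; "width": opening from 0.0 (shut) to 1.0 (fully open); "grasp_force": force on a finger pad.
Only numpy, scipy, OpenCV 4.12 (cv2) and the standard library are available. Lean on these libraries where they do the work, as an engineer would, in place of code of your own. Each camera call takes 0.05 s, during which the arm holds its last target. There are 200 camera calls.

## Working session

There is one attempt and no reset: what is moved stays moved. The work goes in short steps, Python scripts to look and compute and a tool call to move; the robot and the scene stay as the last step left them, time stands still between calls to the robot, and variables do not carry over. Pictures are saved under pics/ and viewed, at most 10 in all, crops included, and the job is handed in when it is done.

Besides the shell and the picture viewer there is one more tool, called after "Call:" by a JSON object that holds its "method" and its "body", one argument or row to a line. move_arm: Moves the arm, as the interface text tells. Its arguments: {"type":"object","properties":{"deltas":{"type":"array","items":{"type":"object","properties":{"gripper":{"type":"number"},"x":{"type":"number"},"y":{"type":"number"},"z":{"type":"number"},"roll":{"type":"number"}}}},"squeeze":{"type":"number"}},"required":["deltas"]}

```bash
mkdir -p pics
cat > h.py <<'E'
from plant import *
import numpy as np, cv2
from scipy.spatial.transform import Rotation as R
def Rq(q): return R.from_quat(np.r_[q[1:],q[0]]).as_matrix()
def pose(name,p):
    if 'T_tool_cam' in p:
        s=state(); T=np.array(p['T_tool_cam']); A=Rq(s['tool_rot'])
        return A@T[:3,3]+np.array(s['position']), A@T[:3,:3]
    a=np.array(p['attitude'],float)
    return np.array(p['origin']), (Rq(a) if a.size==4 else a.reshape(3,3))
def ray(name,uv):
    p=camera_params(name); o,A=pose(name,p)
    n=cv2.undistortPoints(np.array(uv,float).reshape(-1,1,2),np.array(p['K']),np.array(p['D'])).reshape(-1,2)
    return o,(A@np.c_[n[:,0],-n[:,1],-np.ones(len(n))].T).T
def onz(name,uv,z):
    o,d=ray(name,uv); return o+d*((z-o[2])/d[:,2])[:,None]
def proj(name,P):
    p=camera_params(name); o,A=pose(name,p)
    c=(np.atleast_2d(P)-o)@A; c=c*[1,-1,-1]
    return cv2.projectPoints(c,np.zeros(3),np.zeros(3),np.array(p['K']),np.array(p['D']))[0].reshape(-1,2)
def tri(n1,uv1,n2,uv2):
    o1,d1=ray(n1,uv1); o2,d2=ray(n2,uv2); d1=d1[0]/np.linalg.norm(d1[0]); d2=d2[0]/np.linalg.norm(d2[0])
    t=np.linalg.lstsq(np.c_[d1,-d2],o2-o1,rcond=None)[0]
    a,b=o1+t[0]*d1,o2+t[1]*d2
    return (a+b)/2,np.linalg.norm(a-b)
def snap(name,fn):
    im=camera(name); cv2.imwrite('pics/'+fn,im[:,:,::-1]); return im
E
python3 - <<'E'
from h import *
for c in('scene','side'):
    snap(c,c+'0.png'); p=camera_params(c); print(c,p)
print(state())
E
```

```text
scene {'K': array([[540.96842025,   0.        , 316.72544371],
       [  0.        , 540.96842025, 236.57999355],
       [  0.        ,   0.        ,   1.        ]]), 'D': array([0.02801577, 0.        , 0.        , 0.        , 0.        ]), 'origin': array([ 0.9458137 , -0.6973451 ,  1.26382155]), 'attitude': array([0.9009719 , 0.30288305, 0.09844611, 0.2946521 ])}
side {'K': array([[476.7763867 ,   0.        , 319.33550294],
       [  0.        , 476.7763867 , 237.041147  ],
       [  0.        ,   0.        ,   1.        ]]), 'D': array([-0.07060115,  0.        ,  0.        ,  0.        ,  0.        ]), 'origin': array([ 0.27955927, -0.73425649,  0.93325871]), 'attitude': array([ 0.92556421,  0.36112275, -0.03820854, -0.1070577 ])}
{'clock': 0.1, 'joint_pos': array([ 1.12442163e+00,  4.80768301e-01,  1.59680752e+00,  9.56397527e-06,
        1.06514396e+00, -4.65968727e-02]), 'qvel': array([ 6.63166797e-04,  4.16799032e-04, -3.03626271e-03,  2.57276827e-04,
       -2.59623303e-04,  3.50234946e-06]), 'effort': array([ 1.31669036e-03, -9.52247000e+01, -4.31034744e+01,  9.23888592e-06,
        5.22252856e-03, -4.54467738e-06]), 'position': array([0.25279902, 0.59840957, 0.23073837]), 'tool_rot': array([-1.41563557e-04,  1.98562699e-01,  9.80088025e-01, -5.45508368e-04]), 'force': array([-0.04180096,  0.86284631, -0.54837217]), 'moment': array([ 0.03337725, -0.01118595,  0.01628185]), 'grasp_force': 0.0, 'width': 0.9940914063150899}
```

View pics/scene0.png

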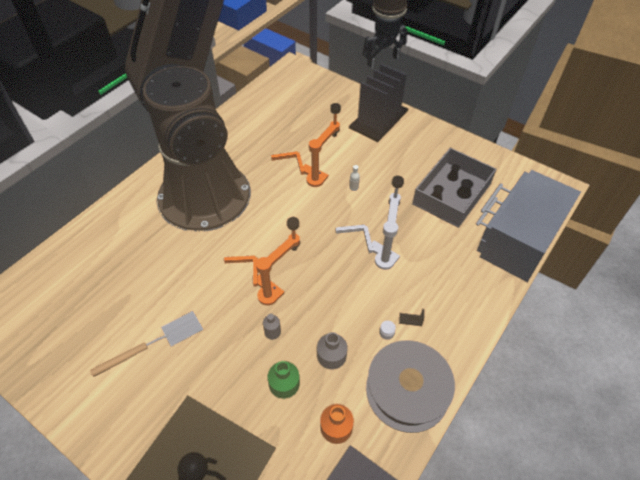

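View pics/side0.png

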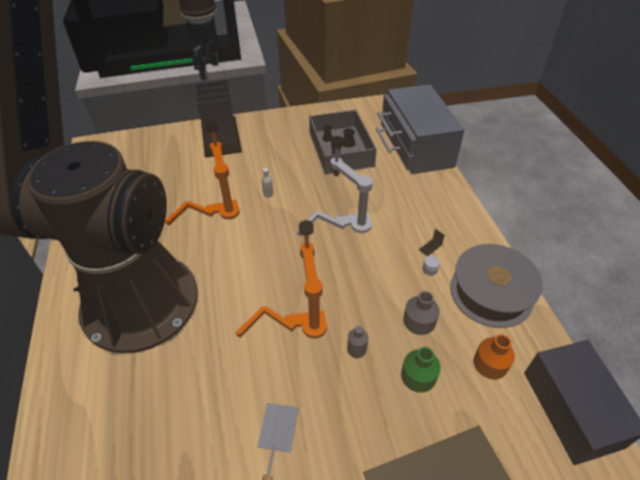

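Flask candidates in the scene view: grey flask (332,350), green (284,379), orange (337,422) and the small grey bottle (272,326). I choose the grey one at (332,350). For the jig I choose silver (385,255) over the orange ones at (268,295) and (316,180). I'll check both in one close crop made from the two views.

Run:
```python
import cv2,numpy as np
a=cv2.imread('pics/scene0.png')[170:370,250:450]; b=cv2.imread('pics/side0.png')[140:340,290:490]
cv2.imwrite('pics/crop.png',np.hstack([cv2.resize(i,(400,400),interpolation=cv2.INTER_CUBIC) for i in(a,b)]))
```

```text
(no output)
```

View pics/crop.png

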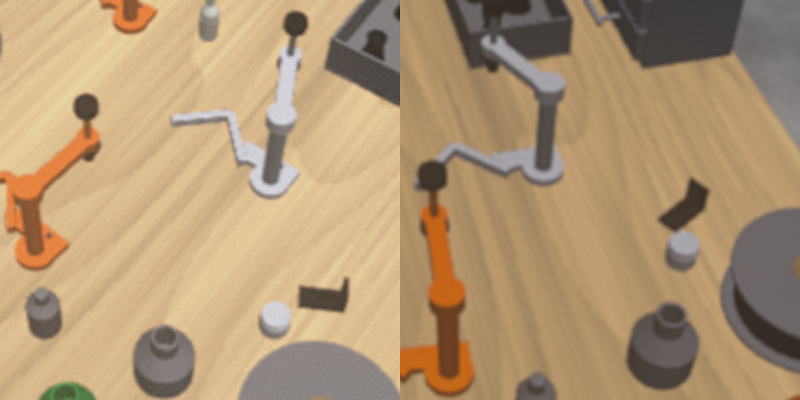

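Run:
```python
from h import *
np.set_printoptions(precision=4,suppress=True)
print('pivot top', onz('scene',[(390.5,228)],.154),onz('side',[(365,181)],.154),tri('scene',(390.5,228),'side',(365,181)))
print('knob',onz('scene',[(397.5,181)],.216), onz('side',[(335.5,145)],.216))
print('col foot', onz('scene',[(385,262)],0.0),onz('side',[(362,226)],0))
print('apex',onz('scene',[(366,226.5)],.016),onz('side',[(317.5,214.5)],.016))
print('Lend',onz('scene',[(338,229)],.016)); print('R',onz('scene',[(372,250)],.016),onz('side',[(345,225)],.016))
print('rim',onz('scene',[(250+164/2,170+337/2)],.095),onz('side',[(290+(671-400)/2,140+316/2)],.095),tri('scene',(332,338.5),'side',(425.5,298)))
print('bottle top',onz('scene',[(250+42/2,170+294/2)],.085),onz('side',[(290+(536-400)/2,140+379/2)],.085))
print('green',onz('scene',[(282.5,368)],.095)); print('orange',onz('scene',[(338,411)],.095))
print('white',onz('scene',[(388,327)],.02),'dark',onz('scene',[(411,318)],.02))
print('ojig foot',onz('scene',[(268,300)],0),'oknob',onz('scene',[(293,224)],.22), 'opiv',onz('scene',[(264,264)],.154))
# silver mask of V
```

```text
pivot top [[0.5887 0.1179 0.154 ]] [[0.5897 0.123  0.154 ]] (array([0.5888, 0.1177, 0.1568]), np.float64(0.0031282495659483104))
knob [[0.5411 0.2177 0.216 ]] [[0.5333 0.2031 0.216 ]]
col foot [[0.5906 0.1174 0.    ]] [[ 0.5891  0.1156 -0.    ]]
apex [[0.4834 0.1816 0.016 ]] [[0.478 0.171 0.016]]
Lend [[0.4225 0.1254 0.016 ]]
R [[0.5436 0.1204 0.016 ]] [[0.5407 0.1151 0.016 ]]
rim [[ 0.6321 -0.2053  0.095 ]] [[ 0.6293 -0.2079  0.095 ]] (array([ 0.6312, -0.2041,  0.0904]), np.float64(0.0015604589520251768))
bottle top [[ 0.4753 -0.2423  0.085 ]] [[ 0.4692 -0.2433  0.085 ]]
green [[ 0.5834 -0.3325  0.095 ]]
orange [[ 0.7421 -0.3386  0.095 ]]
white [[ 0.7089 -0.0626  0.02  ]] dark [[ 0.7432 -0.0053  0.02  ]]
ojig foot [[ 0.4023 -0.1742  0.    ]] oknob [[ 0.4097 -0.0618  0.22  ]] opiv [[ 0.3953 -0.1643  0.154 ]]
```

The crop confirms the choice. The grey wide flask with the open neck has its rim at about (0.631,-0.206). The silver jig has its pivot at about (0.589,0.118) and its V to the left, opening towards -y. Its arm already sits about 0.45 rad past parked. I'll go up first, square the tool to the world axes, then move over the flask.

Call:
{"method": "move_arm", "body": {
  "deltas": [
    {"z":-30,"roll":-0.1,"gripper":1},
    {"z":-30,"roll":-0.1,"gripper":1},
    {"z":-30,"roll":-0.1,"gripper":1},
    {"z":-10,"roll":-0.1,"gripper":1},
    {"x":-24,"y":-50,"gripper":1},
    {"x":-24,"y":-50,"gripper":1},
    {"x":-24,"y":-50,"gripper":1},
    {"x":-24,"y":-50,"gripper":1}
  ],
  "squeeze": 30
}}

```text
schema error: expected keys gripper, x, y, z, roll
```

Call:
{"method": "move_arm", "body": {
  "deltas": [
    {"x":-24,"y":-50,"gripper":1},
    {"x":-24,"y":-50,"gripper":1},
    {"x":-24,"y":-50,"gripper":1},
    {"x":-24,"y":-50,"gripper":1},
    {"x":-24,"y":-50,"gripper":1},
    {"x":-24,"y":-50,"gripper":1},
    {"x":-24,"y":-50,"gripper":1},
    {"x":-24,"y":-50,"gripper":1}
  ]
}}

```text
schema error: expected keys gripper, x, y, z, roll
```

Call:
{"method": "move_arm", "body": {
  "deltas": [
    {"x":-24,"y":-50,"gripper":1},
    {"x":-24,"y":-50,"gripper":1},
    {"x":-24,"y":-30,"gripper":1},
    {"gripper":1},
    {"gripper":1}
  ]
}}

```text
schema error: expected keys gripper, x, y, z, roll
```

Call:
{"method": "move_arm", "body": {
  "deltas": [
    {"x":0,"y":0,"z":-30,"roll":-0.1,"gripper":1},
    {"x":0,"y":0,"z":-30,"roll":-0.1,"gripper":1},
    {"x":0,"y":0,"z":-30,"roll":-0.1,"gripper":1},
    {"x":0,"y":0,"z":-10,"roll":-0.1,"gripper":1},
    {"x":-24,"y":-50,"z":0,"roll":0,"gripper":1},
    {"x":-24,"y":-50,"z":0,"roll":0,"gripper":1},
    {"x":-24,"y":-50,"z":0,"roll":0,"gripper":1},
    {"x":-24,"y":-50,"z":0,"roll":0,"gripper":1}
  ],
  "squeeze": 30
}}

```text
clock: 1.1
position: [0.3494, 0.397, 0.3311]
tool_rot: [-0.0, -0.0, 1.0, -0.0]
force: [0.3, 0.6, 1.3]
width: 1.0
grasp_force: 0.0
```

Call:
{"method": "move_arm", "body": {
  "deltas": [
    {"x":-24,"y":-50,"z":0,"roll":0,"gripper":1},
    {"x":-24,"y":-50,"z":0,"roll":0,"gripper":1},
    {"x":-24,"y":-50,"z":0,"roll":0,"gripper":1},
    {"x":-24,"y":-50,"z":0,"roll":0,"gripper":1},
    {"x":-24,"y":-50,"z":0,"roll":0,"gripper":1},
    {"x":-24,"y":-50,"z":0,"roll":0,"gripper":1},
    {"x":-24,"y":-50,"z":0,"roll":0,"gripper":1},
    {"x":-24,"y":-50,"z":0,"roll":0,"gripper":1}
  ]
}}

```text
clock: 2.1
position: [0.5415, -0.003, 0.3312]
tool_rot: [-0.0, -0.0, 1.0, 0.0]
force: [0.4, -0.3, -0.1]
width: 1.002
grasp_force: 0.0
```

Call:
{"method": "move_arm", "body": {
  "deltas": [
    {"x":-22,"y":-50,"z":0,"roll":0,"gripper":1},
    {"x":-22,"y":-50,"z":0,"roll":0,"gripper":1},
    {"x":-22,"y":-50,"z":0,"roll":0,"gripper":1},
    {"x":-23,"y":-52,"z":0,"roll":0,"gripper":1},
    {"x":0,"y":0,"z":0,"roll":0,"gripper":1},
    {"x":0,"y":0,"z":0,"roll":0,"gripper":1}
  ]
}}

```text
clock: 2.85
position: [0.6297, -0.203, 0.3307]
tool_rot: [-0.001, 0.0, 1.0, 0.0]
force: [-0.7, -0.5, 0.3]
width: 0.999
grasp_force: 0.0
```

Run:
```python
from h import *
s=state(); print(s['position'],camera_params('wrist')['T_tool_cam'])
print(proj('wrist',[[.6305,-.2065,.095]]))
snap('wrist','w1.png')
```

```text
[ 0.62970753 -0.20299347  0.33067149] [[ 2.17117215e-04  9.47579158e-01  3.19521035e-01  8.31211326e-02]
 [ 9.99999942e-01 -1.22455052e-04 -3.16352716e-04 -4.79255631e-05]
 [-2.60642276e-04  3.19521086e-01 -9.47579130e-01 -1.42721229e-01]
 [ 0.00000000e+00  0.00000000e+00  0.00000000e+00  1.00000000e+00]]
[[311.09179529 197.9891447 ]]
```

View pics/w1.png

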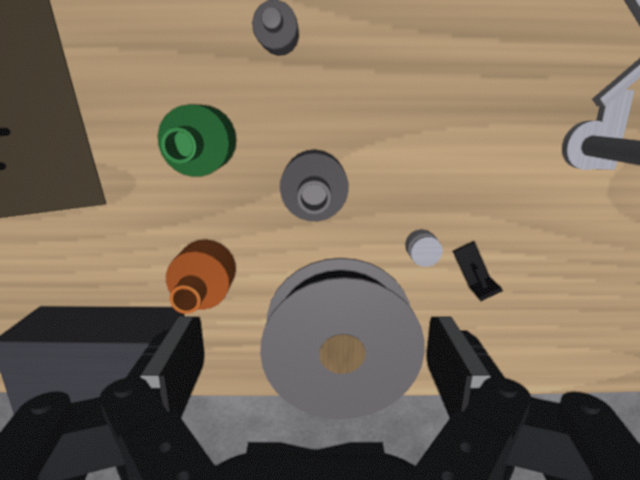

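The wrist view shows the flask's rim centre at about (314,194). The green flask is at (182,144), the orange one at (186,298), the bottle at (272,18), and the tool is above the flask. I'll compute the descent.

Run:
```python
from h import *
print(onz('wrist',[(314,194)],.095),onz('wrist',[(271,18)],.085), onz('wrist',[(342,355)],.08))
a=onz('wrist',[(588,145)],0);print(a)
```

```text
[[ 0.62664422 -0.20309956  0.095     ]] [[ 0.47040942 -0.241115    0.085     ]] [[ 0.82146785 -0.17027719  0.08      ]]
[[0.58604488 0.12430195 0.        ]]
```

Call:
{"method": "move_arm", "body": {
  "deltas": [
    {"x":1,"y":-2,"z":50,"roll":0,"gripper":1},
    {"x":0,"y":0,"z":50,"roll":0,"gripper":1},
    {"x":0,"y":0,"z":50,"roll":0,"gripper":1},
    {"x":0,"y":0,"z":40,"roll":0,"gripper":1},
    {"x":0,"y":0,"z":35,"roll":0,"gripper":1},
    {"x":0,"y":0,"z":25,"roll":0,"gripper":1},
    {"x":0,"y":0,"z":9,"roll":0,"gripper":1},
    {"x":0,"y":0,"z":0,"roll":0,"gripper":1}
  ]
}}

```text
clock: 3.9
position: [0.6292, -0.2045, 0.0726]
tool_rot: [-0.0, -0.001, 1.0, 0.0]
force: [0.2, -0.3, 0.4]
width: 0.998
grasp_force: 0.0
```

Call:
{"method": "move_arm", "body": {
  "deltas": [
    {"x":0,"y":0,"z":0,"roll":0,"gripper":0.3},
    {"x":0,"y":0,"z":0,"roll":0,"gripper":0.3},
    {"x":0,"y":0,"z":0,"roll":0,"gripper":0.3},
    {"x":0,"y":0,"z":0,"roll":0,"gripper":0.3},
    {"x":0,"y":0,"z":0,"roll":0,"gripper":0.3},
    {"x":0,"y":0,"z":0,"roll":0,"gripper":0.3}
  ],
  "squeeze": 20
}}

```text
clock: 4.65
position: [0.6296, -0.2053, 0.0733]
tool_rot: [0.001, -0.0, 1.0, -0.0]
force: [-0.9, 2.7, 7.0]
width: 0.478
grasp_force: 19.6
```

Width 0.48 (41 mm) with 7 N upward means the fingertips are touching the cone. I'll open, rise a little and grip again.

Call:
{"method": "move_arm", "body": {
  "deltas": [
    {"x":0,"y":0,"z":0,"roll":0,"gripper":0.7},
    {"x":0,"y":0,"z":0,"roll":0,"gripper":0.7},
    {"x":0,"y":0,"z":-7,"roll":0,"gripper":0.7},
    {"x":0,"y":0,"z":0,"roll":0,"gripper":0.3},
    {"x":0,"y":0,"z":0,"roll":0,"gripper":0.3},
    {"x":0,"y":0,"z":0,"roll":0,"gripper":0.3},
    {"x":0,"y":0,"z":0,"roll":0,"gripper":0.3},
    {"x":0,"y":0,"z":0,"roll":0,"gripper":0.3}
  ]
}}

```text
clock: 5.65
position: [0.6296, -0.2053, 0.0801]
tool_rot: [0.001, -0.0, 1.0, -0.0]
force: [-1.0, 0.3, 10.6]
width: 0.442
grasp_force: 19.5
```

Call:
{"method": "move_arm", "body": {
  "deltas": [
    {"x":0,"y":0,"z":0,"roll":0,"gripper":0.7},
    {"x":0,"y":0,"z":0,"roll":0,"gripper":0.7},
    {"x":0,"y":0,"z":-5,"roll":0,"gripper":0.7},
    {"x":0,"y":0,"z":0,"roll":0,"gripper":0.3},
    {"x":0,"y":0,"z":0,"roll":0,"gripper":0.3},
    {"x":0,"y":0,"z":0,"roll":0,"gripper":0.3},
    {"x":0,"y":0,"z":0,"roll":0,"gripper":0.3},
    {"x":0,"y":0,"z":0,"roll":0,"gripper":0.3}
  ]
}}

```text
clock: 6.65
position: [0.6294, -0.2053, 0.0848]
tool_rot: [0.0, -0.0, 1.0, -0.0]
force: [-1.2, -0.1, 8.0]
width: 0.419
grasp_force: 19.5
```

Run:
```python
from h import *
im=snap('wrist','w2.png'); a=camera('side'); cv2.imwrite('pics/c2.png',np.hstack([cv2.resize(im[:,:,::-1],(400,300)),cv2.resize(a[250:370,350:510,::-1],(400,300))]))
```

```text
(no output)
```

View pics/c2.png

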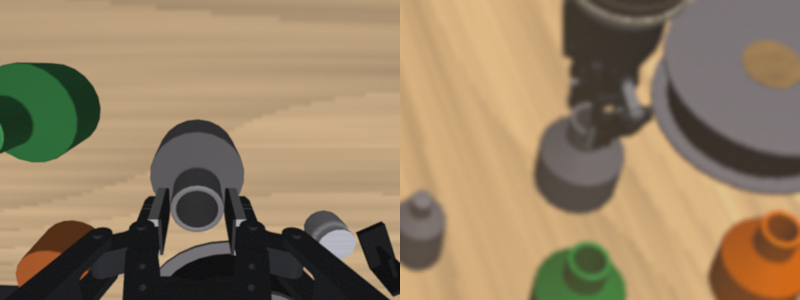

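The wrist half shows both pads on the neck, centred on the rim. The side half shows the flask upright on the bench. I'll relieve the downward preload a little and slide towards a point in front of the V.

Call:
{"method": "move_arm", "body": {
  "deltas": [
    {"x":2,"y":5,"z":-1,"roll":0,"gripper":0.3},
    {"x":5,"y":12,"z":0,"roll":0,"gripper":0.3},
    {"x":8,"y":18,"z":0,"roll":0,"gripper":0.3},
    {"x":8,"y":18,"z":0,"roll":0,"gripper":0.3},
    {"x":8,"y":18,"z":0,"roll":0,"gripper":0.3},
    {"x":8,"y":18,"z":0,"roll":0,"gripper":0.3},
    {"x":8,"y":18,"z":0,"roll":0,"gripper":0.3},
    {"x":8,"y":18,"z":0,"roll":0,"gripper":0.3}
  ],
  "squeeze": 25
}}

```text
clock: 7.75
position: [0.5736, -0.079, 0.0853]
tool_rot: [0.0, -0.0, 1.0, -0.0]
force: [0.2, 0.2, -1.4]
width: 0.418
grasp_force: 24.3
```

Call:
{"method": "move_arm", "body": {
  "deltas": [
    {"x":13,"y":16,"z":0,"roll":0,"gripper":0.3},
    {"x":14,"y":16,"z":0,"roll":0,"gripper":0.3},
    {"x":14,"y":16,"z":0,"roll":0,"gripper":0.3},
    {"x":14,"y":16,"z":0,"roll":0,"gripper":0.3},
    {"x":14,"y":16,"z":0,"roll":0,"gripper":0.3},
    {"x":14,"y":15,"z":0,"roll":0,"gripper":0.3},
    {"x":8,"y":8,"z":0,"roll":0,"gripper":0.3},
    {"x":3,"y":3,"z":0,"roll":0,"gripper":0.3}
  ]
}}

```text
clock: 8.75
position: [0.4797, 0.0263, 0.0854]
tool_rot: [0.0, -0.0, 1.0, -0.0]
force: [0.2, 0.2, -2.4]
width: 0.413
grasp_force: 24.3
```

Run:
```python
from h import *
print(state()['position'],state()['force'])
im=snap('wrist','w3.png'); a=camera('side'); cv2.imwrite('pics/c3.png',np.hstack([cv2.resize(im[:,:,::-1],(400,300)),cv2.resize(a[120:300,260:500,::-1],(400,300))]))
```

```text
[0.4797343  0.02629537 0.08537418] [ 0.19604821  0.23037466 -2.44941116]
```

View pics/c3.png

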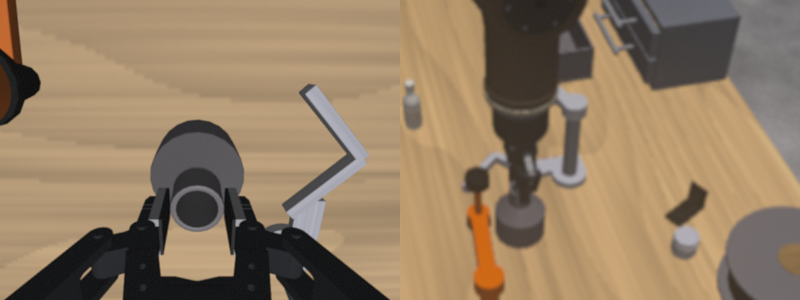

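The wrist half shows the flask in front of the silver V. In full-image pixels the V's inner corner is at about (555,251), its tips at (483,147) and (454,334). The side half shows the flask upright.

Run:
```python
from h import *
p=onz('wrist',[(499,136),(483,147),(555,251),(586,251),(454,334)],.016);print(p)
j=np.array([[-62.2+8.5,-8.5+8.5],[-62.2,-8.5],[0,53.7],[0,70.7],[62.2,-8.5]])/1e3
a,b=p[:,:2]-p[:,:2].mean(0),j-j.mean(0)
y=np.arctan2((b[:,0]*a[:,1]-b[:,1]*a[:,0]).sum(),(a*b).sum());c,s=np.cos(y),np.sin(y)
print(y,p[:,:2].mean(0)-np.array([[c,-s],[s,c]])@j.mean(0), onz('wrist',[(1.6*198,1.6*208)],.095))
print(((np.array([[c,-s],[s,c]])@b.T).T-a)*1e3)
```

```text
[[0.4106991  0.12285121 0.016     ]
 [0.41644925 0.11506161 0.016     ]
 [0.47522307 0.16552689 0.016     ]
 [0.47523579 0.18414534 0.016     ]
 [0.53024905 0.1125514  0.016     ]]
-0.049655303432393376 [0.47123186 0.11804069] [[0.47992821 0.02667406 0.095     ]]
[[ 6.89894832 -2.14513139]
 [-7.76262823 -2.42315288]
 [-1.32581739  6.14760719]
 [-0.4947461   4.50820603]
 [ 2.6842434  -6.08752895]]
```

Call:
{"method": "move_arm", "body": {
  "deltas": [
    {"x":1,"y":6,"z":0.4,"roll":0,"gripper":0.3},
    {"x":1,"y":14,"z":0,"roll":0,"gripper":0.3},
    {"x":0,"y":16,"z":0,"roll":0,"gripper":0.3},
    {"x":0,"y":16,"z":0,"roll":0,"gripper":0.3},
    {"x":0,"y":14,"z":0,"roll":0,"gripper":0.3},
    {"x":0,"y":9,"z":0,"roll":0,"gripper":0.3},
    {"x":0,"y":5,"z":0,"roll":0,"gripper":0.3},
    {"x":0,"y":0,"z":0,"roll":0,"gripper":0.3}
  ]
}}

```text
clock: 9.85
position: [0.4782, 0.1062, 0.085]
tool_rot: [0.0, -0.0, 1.0, 0.0]
force: [-0.5, 2.9, 4.0]
width: 0.411
grasp_force: 25.5
```

Call:
{"method": "move_arm", "body": {
  "deltas": [
    {"x":0,"y":2,"z":0,"roll":0,"gripper":0.3},
    {"x":0,"y":2,"z":0,"roll":0,"gripper":0.3},
    {"x":0,"y":0,"z":0,"roll":0,"gripper":0.3}
  ]
}}

```text
clock: 10.22
position: [0.4781, 0.1097, 0.0849]
tool_rot: [-0.0, 0.0, 1.0, -0.0]
force: [0.7, -1.9, 2.1]
width: 0.416
grasp_force: 25.3
```

Call:
{"method": "move_arm", "body": {
  "deltas": [
    {"x":0,"y":2,"z":0,"roll":0,"gripper":0.3},
    {"x":0,"y":2,"z":0,"roll":0,"gripper":0.3},
    {"x":0,"y":0,"z":0,"roll":0,"gripper":0.3}
  ]
}}

```text
clock: 10.6
position: [0.4781, 0.1139, 0.0849]
tool_rot: [0.0, -0.0, 1.0, 0.0]
force: [0.7, -1.0, 3.8]
width: 0.416
grasp_force: 25.3
```

Call:
{"method": "move_arm", "body": {
  "deltas": [
    {"x":0,"y":2,"z":0,"roll":0,"gripper":0.3},
    {"x":0,"y":1,"z":0,"roll":0,"gripper":0.3},
    {"x":0,"y":0,"z":0,"roll":0,"gripper":0.3}
  ]
}}

```text
clock: 10.98
position: [0.4781, 0.1169, 0.0849]
tool_rot: [0.0, -0.0, 1.0, 0.0]
force: [0.6, -2.2, 2.9]
width: 0.41
grasp_force: 25.4
```

Call:
{"method": "move_arm", "body": {
  "deltas": [
    {"x":0,"y":1.5,"z":0,"roll":0,"gripper":0.3},
    {"x":0,"y":1.5,"z":0,"roll":0,"gripper":0.3},
    {"x":0,"y":0,"z":0,"roll":0,"gripper":0.3}
  ]
}}

```text
clock: 11.35
position: [0.4781, 0.1194, 0.0852]
tool_rot: [0.0, -0.0, 1.0, -0.0]
force: [-1.6, -9.8, 12.3]
width: 0.415
grasp_force: 27.1
```

Call:
{"method": "move_arm", "body": {
  "deltas": [
    {"x":0,"y":1.5,"z":0,"roll":0,"gripper":0.3},
    {"x":0,"y":0,"z":0,"roll":0,"gripper":0.3}
  ]
}}

```text
clock: 11.6
position: [0.4782, 0.1206, 0.0855]
tool_rot: [0.0, -0.0, 1.0, -0.0]
force: [-2.1, -14.3, 20.5]
width: 0.411
grasp_force: 28.4
```

Run:
```python
from h import *
print(state()['position'],state()['force'],state()['moment'])
im=snap('wrist','w4.png'); cv2.imwrite('pics/c4.png',cv2.resize(im[150:450,200:600,::-1],(800,600)))
```

```text
[0.4782025  0.1206081  0.08550563] [ -2.14658133 -14.27385405  20.52891527] [-3.05496592  0.3198653  -0.13957477]
```

View pics/c4.png

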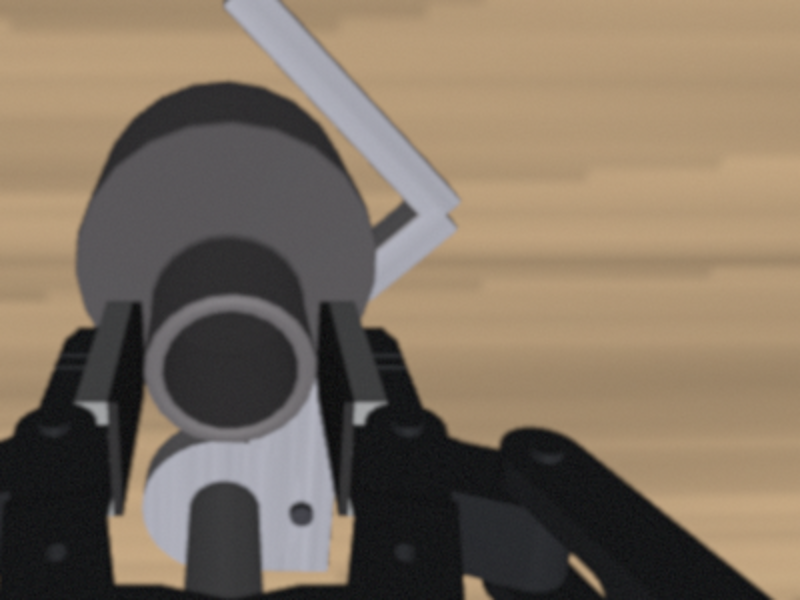

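The flask body sits against the V. The reaction is -14 N in y with little x, so both bars are bearing. I'll relax, release, rise, and re-measure the knob and flask.

Call:
{"method": "move_arm", "body": {
  "deltas": [
    {"x":0,"y":-0.5,"z":-0.5,"roll":0,"gripper":0.3},
    {"x":0,"y":0,"z":0,"roll":0,"gripper":0.7},
    {"x":0,"y":0,"z":0,"roll":0,"gripper":0.9},
    {"x":0,"y":0,"z":0,"roll":0,"gripper":0.9},
    {"x":0,"y":0,"z":-20,"roll":0,"gripper":0.9},
    {"x":0,"y":0,"z":-50,"roll":0,"gripper":0.9},
    {"x":0,"y":0,"z":-50,"roll":0,"gripper":0.9},
    {"x":0,"y":0,"z":-50,"roll":0,"gripper":0.9}
  ]
}}

```text
clock: 12.65
position: [0.4777, 0.1209, 0.257]
tool_rot: [-0.0, -0.0, 1.0, 0.0]
force: [1.9, 0.6, -0.9]
width: 0.9
grasp_force: 0.0
```

Call:
{"method": "move_arm", "body": {
  "deltas": [
    {"x":0,"y":0,"z":-50,"roll":0,"gripper":0.7},
    {"x":0,"y":0,"z":-20,"roll":0,"gripper":0.7},
    {"x":0,"y":0,"z":0,"roll":0,"gripper":0.7}
  ]
}}

```text
clock: 13.02
position: [0.4787, 0.121, 0.3267]
tool_rot: [0.001, -0.0, 1.0, 0.0]
force: [-0.5, 0.2, -0.6]
width: 0.7
grasp_force: 0.0
```

Run:
```python
from h import *
print(state()['position'])
im=snap('wrist','w5.png'); a=camera('scene'); cv2.imwrite('pics/s5.png',a[:,:,::-1]); b=camera('side'); cv2.imwrite('pics/d5.png',b[:,:,::-1])
cv2.imwrite('pics/c5.png',np.hstack([cv2.resize(im[:,:,::-1],(480,360)),cv2.resize(a[150:300,300:433,::-1],(320,360))]))
```

```text
[0.47871275 0.1210274  0.32672551]
```

View pics/c5.png

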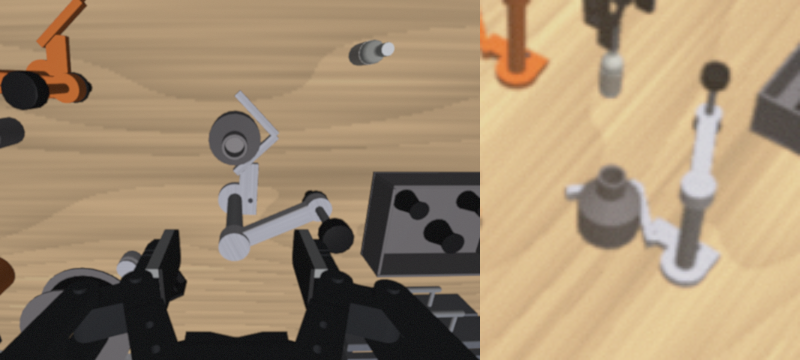

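The wrist half shows the flask seated against both bars, rim at about (313,191). The pivot top is at (313,325) and the knob top at about (451,315). The scene half shows the flask upright in the V. Next, positions.

Run:
```python
from h import *
print('piv',onz('wrist',[(313,325)],.154),'rim',onz('wrist',[(313,191)],.095))
im=cv2.imread('pics/w5.png'); m=(im.max(2)<60).astype('uint8'); m[:, :415]=0;m[:,480:]=0;m[:285]=0;m[345:]=0
n,l,s,c=cv2.connectedComponentsWithStats(m); print(s,c)
k=onz('wrist',[(451,315)],.223);print('knob',k)
# dark knob in scene/side
for f,nm,(u0,u1,v0,v1) in(('pics/s5.png','scene',(385,412,165,200)),('pics/d5.png','side',(320,350,125,160))):
    q=cv2.imread(f)[v0:v1,u0:u1]; m=(q.max(2)<75).astype('uint8'); n,l,s,c=cv2.connectedComponentsWithStats(m); i=1+s[1:,4].argmax(); print(nm,s[i],c[i]+[u0,v0],onz(nm,[c[i]+[u0,v0]],.214))
```

```text
piv [[0.58073494 0.11907307 0.154     ]] rim [[0.46988291 0.11891415 0.095     ]]
[[     0      0    640    480 305130]
 [   417    285     54     60   2038]
 [   415    322      2      2      2]
 [   415    325      2      3      3]
 [   415    330      2      3      4]
 [   418    331      2      2      2]
 [   420    334      1      1      1]
 [   415    336      5      7     10]
 [   423    339      1      1      1]
 [   421    340      2      2      2]
 [   415    343      1      2      2]
 [   417    343      2      2      2]
 [   421    344      2      1      2]
 [   424    344      1      1      1]] [[318.66085603 238.9792613 ]
 [443.59371933 315.94749755]
 [415.5        322.5       ]
 [415.33333333 326.        ]
 [415.5        330.75      ]
 [418.5        331.5       ]
 [420.         334.        ]
 [417.5        338.8       ]
 [423.         339.        ]
 [421.5        340.5       ]
 [415.         343.5       ]
 [417.5        343.5       ]
 [421.5        344.        ]
 [424.         344.        ]]
knob [[0.53192851 0.21635202 0.223     ]]
scene [ 8 12 10 11 83] [397.57831325 181.59036145] [[0.54160161 0.21773938 0.214     ]]
side [  0   0  30  30 525] [335.46857143 136.5752381 ] [[0.54279029 0.24028273 0.214     ]]
```

Call:
{"method": "move_arm", "body": {
  "deltas": [
    {"x":-20,"y":32,"z":0,"roll":0,"gripper":0.7},
    {"x":-20,"y":32,"z":0,"roll":0,"gripper":0.7},
    {"x":-20,"y":32,"z":0,"roll":0,"gripper":0.7},
    {"x":0,"y":0,"z":0,"roll":0.18,"gripper":0.7},
    {"x":0,"y":0,"z":0,"roll":0.18,"gripper":0.7},
    {"x":0,"y":0,"z":0,"roll":0.18,"gripper":0.7},
    {"x":0,"y":0,"z":0,"roll":0.18,"gripper":0.7},
    {"x":0,"y":0,"z":0,"roll":0.18,"gripper":0.7}
  ]
}}

```text
clock: 14.18
position: [0.5375, 0.2167, 0.3237]
tool_rot: [-0.001, 0.438, 0.899, -0.001]
force: [0.9, 0.3, -1.0]
width: 0.704
grasp_force: 0.0
```

Call:
{"method": "move_arm", "body": {
  "deltas": [
    {"x":0,"y":0,"z":0,"roll":0.18,"gripper":0.7},
    {"x":0,"y":0,"z":20,"roll":0.04,"gripper":0.7},
    {"x":0,"y":0,"z":30,"roll":0,"gripper":0.7},
    {"x":0,"y":0,"z":20,"roll":0,"gripper":0.7},
    {"x":0,"y":0,"z":0,"roll":0,"gripper":0.7},
    {"x":0,"y":0,"z":0,"roll":0,"gripper":0.7}
  ]
}}

```text
clock: 14.92
position: [0.5382, 0.2169, 0.2555]
tool_rot: [-0.0, 0.531, 0.847, -0.0]
force: [1.0, 0.2, 0.4]
width: 0.701
grasp_force: 0.0
```

Run:
```python
from h import *
print(state()['position'],state()['tool_rot'],proj('wrist',[[.539,.2175,.223]]))
im=snap('wrist','w6.png')
```

```text
[0.53817042 0.21687214 0.25547765] [-1.08331037e-04  5.31086382e-01  8.47317668e-01 -1.13865364e-04] [[318.48533858 285.3413732 ]]
```

View pics/w6.png

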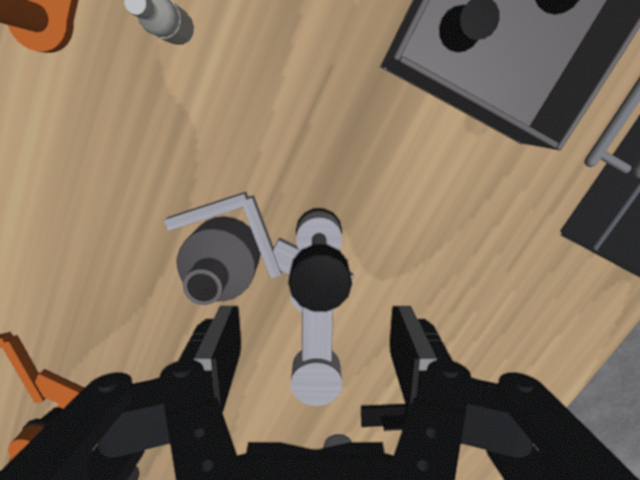

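The knob top is at (320,278), centred between the fingers, and the arm bar lies square to the closing line. I'll shift 2 mm outward, descend round the knob, then swing along the arc.

Call:
{"method": "move_arm", "body": {
  "deltas": [
    {"x":2,"y":0,"z":20,"roll":0,"gripper":0.7},
    {"x":0,"y":0,"z":25,"roll":0,"gripper":0.7},
    {"x":0,"y":0,"z":13,"roll":0,"gripper":0.7},
    {"x":0,"y":0,"z":0,"roll":0,"gripper":0.5},
    {"x":0,"y":0,"z":0,"roll":0,"gripper":0.5},
    {"x":0,"y":0,"z":0,"roll":0,"gripper":0.5}
  ]
}}

```text
clock: 15.72
position: [0.5377, 0.2188, 0.1983]
tool_rot: [0.0, 0.531, 0.847, 0.001]
force: [-0.2, -0.7, 0.2]
width: 0.501
grasp_force: 0.0
```

Call:
{"method": "move_arm", "body": {
  "deltas": [
    {"x":0,"y":-4,"z":0,"roll":-0.035,"gripper":0.5},
    {"x":-0.3,"y":-7.7,"z":0,"roll":-0.07,"gripper":0.5},
    {"x":-0.3,"y":-7.7,"z":0,"roll":-0.07,"gripper":0.5},
    {"x":-0.3,"y":-7.7,"z":0,"roll":-0.07,"gripper":0.5},
    {"x":-0.3,"y":-7.7,"z":0,"roll":-0.07,"gripper":0.5},
    {"x":-0.3,"y":-7.7,"z":0,"roll":-0.07,"gripper":0.5},
    {"x":-0.3,"y":-7.7,"z":0,"roll":-0.07,"gripper":0.5},
    {"x":-0.3,"y":-7.7,"z":0,"roll":-0.07,"gripper":0.5}
  ]
}}

```text
clock: 16.73
position: [0.4941, 0.1811, 0.1979]
tool_rot: [0.001, 0.291, 0.957, 0.0]
force: [1.8, 1.5, 0.5]
width: 0.503
grasp_force: 1.1
```

Call:
{"method": "move_arm", "body": {
  "deltas": [
    {"x":-0.3,"y":-7.7,"z":0,"roll":-0.07,"gripper":0.5},
    {"x":-0.3,"y":-7.7,"z":0,"roll":-0.07,"gripper":0.5},
    {"x":-0.3,"y":-7.7,"z":0,"roll":-0.07,"gripper":0.5},
    {"x":-0.3,"y":-7.7,"z":0,"roll":-0.07,"gripper":0.5},
    {"x":-0.3,"y":-7.7,"z":0,"roll":-0.07,"gripper":0.5},
    {"x":-0.3,"y":-7.7,"z":0,"roll":-0.07,"gripper":0.5},
    {"x":-0.3,"y":-7.7,"z":0,"roll":-0.07,"gripper":0.5},
    {"x":-0.3,"y":-5,"z":0,"roll":-0.06,"gripper":0.5}
  ]
}}

```text
clock: 17.73
position: [0.4757, 0.1257, 0.1979]
tool_rot: [0.0, 0.021, 1.0, 0.0]
force: [0.6, 2.0, 1.2]
width: 0.498
grasp_force: 1.2
```

Call:
{"method": "move_arm", "body": {
  "deltas": [
    {"x":0,"y":-3,"z":0,"roll":-0.04,"gripper":0.5},
    {"x":0,"y":-2,"z":0,"roll":0,"gripper":0.5},
    {"x":0,"y":-2,"z":0,"roll":0,"gripper":0.5},
    {"x":0,"y":0,"z":0,"roll":0,"gripper":0.5}
  ]
}}

```text
clock: 18.23
position: [0.4753, 0.1187, 0.1974]
tool_rot: [-0.0, 0.003, 1.0, -0.0]
force: [-1.2, 0.4, -0.5]
width: 0.496
grasp_force: 0.3
```

Still no stop, so I'll creep on.

Call:
{"method": "move_arm", "body": {
  "deltas": [
    {"x":0,"y":-2,"z":0,"roll":0,"gripper":0.5},
    {"x":0,"y":-2,"z":0,"roll":0,"gripper":0.5},
    {"x":0,"y":0,"z":0,"roll":0,"gripper":0.5}
  ]
}}

```text
clock: 18.6
position: [0.4753, 0.1152, 0.1973]
tool_rot: [-0.0, 0.003, 1.0, 0.0]
force: [-2.3, 8.1, 0.1]
width: 0.505
grasp_force: 4.1
```

Call:
{"method": "move_arm", "body": {
  "deltas": [
    {"x":0,"y":-1,"z":0,"roll":0,"gripper":0.5},
    {"x":0,"y":-1,"z":0,"roll":0,"gripper":0.5},
    {"x":0,"y":0,"z":0,"roll":0,"gripper":0.5}
  ]
}}

```text
clock: 18.98
position: [0.4752, 0.1145, 0.1974]
tool_rot: [-0.0, 0.003, 1.0, 0.001]
force: [-4.8, 23.5, -0.1]
width: 0.499
grasp_force: 11.6
```

23 N against the stop. I'll back off, rise clear, shut the fingers and measure.

Call:
{"method": "move_arm", "body": {
  "deltas": [
    {"x":0,"y":3,"z":0,"roll":0,"gripper":0.7},
    {"x":0,"y":2,"z":0,"roll":0,"gripper":0.7},
    {"x":0,"y":0,"z":-30,"roll":0,"gripper":0.7},
    {"x":0,"y":0,"z":-40,"roll":0,"gripper":0},
    {"x":0,"y":0,"z":0,"roll":0,"gripper":0},
    {"x":0,"y":0,"z":0,"roll":0,"gripper":0},
    {"x":0,"y":0,"z":0,"roll":0,"gripper":0}
  ]
}}

```text
clock: 19.85
position: [0.4749, 0.1176, 0.2664]
tool_rot: [-0.001, 0.002, 1.0, -0.0]
force: [-0.4, 0.6, 0.6]
width: -0.002
grasp_force: 0.0
```

Run:
```python
from h import *
p=state()['position'];print(p,proj('wrist',[[.4755,.120,.223],[p[0],p[1],p[2]]]),proj('scene',[[.4775,.12,.223]]))
im=snap('wrist','w7.png'); a=camera('scene');cv2.imwrite('pics/s7.png',a[:,:,::-1])
cv2.imwrite('pics/c7.png',np.hstack([cv2.resize(im[:,:,::-1],(480,360)),cv2.resize(a[150:300,300:433,::-1],(320,360))]))
```

```text
[0.47489386 0.11758711 0.26641007] [[319.60363732 278.6212369 ]
 [314.90703723 320.61444064]] [[356.93376762 190.90632345]]
```

View pics/c7.png

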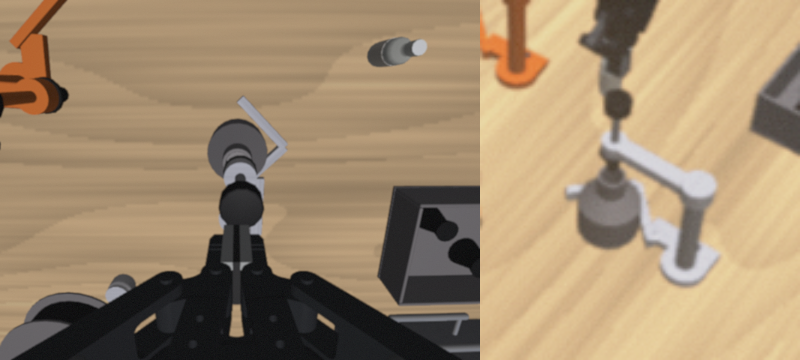

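The wrist half shows the knob at about (321,271), just under the shut fingers. The scene half shows the arm over the flask with the plug above the neck. Now I'll press.

Call:
{"method": "move_arm", "body": {
  "deltas": [
    {"x":0,"y":2.5,"z":20,"roll":0,"gripper":0},
    {"x":0,"y":0,"z":16,"roll":0,"gripper":0},
    {"x":0,"y":0,"z":4,"roll":0,"gripper":0},
    {"x":0,"y":0,"z":4,"roll":0,"gripper":0},
    {"x":0,"y":0,"z":4,"roll":0,"gripper":0},
    {"x":0,"y":0,"z":0,"roll":0,"gripper":0}
  ]
}}

```text
clock: 20.7
position: [0.4756, 0.1203, 0.2195]
tool_rot: [0.0, 0.002, 1.0, 0.0]
force: [0.9, -0.5, 0.7]
width: -0.001
grasp_force: 0.0
```

Call:
{"method": "move_arm", "body": {
  "deltas": [
    {"x":0,"y":0,"z":4,"roll":0,"gripper":0},
    {"x":0,"y":0,"z":4,"roll":0,"gripper":0},
    {"x":0,"y":0,"z":4,"roll":0,"gripper":0},
    {"x":0,"y":0,"z":4,"roll":0,"gripper":0},
    {"x":0,"y":0,"z":0,"roll":0,"gripper":0}
  ]
}}

```text
clock: 21.32
position: [0.4752, 0.1202, 0.203]
tool_rot: [-0.0, 0.002, 1.0, -0.0]
force: [-0.5, 0.2, 0.6]
width: 0.002
grasp_force: 0.0
```

Call:
{"method": "move_arm", "body": {
  "deltas": [
    {"x":0,"y":0,"z":2,"roll":0,"gripper":0},
    {"x":0,"y":0,"z":2,"roll":0,"gripper":0}
  ]
}}

```text
clock: 21.58
position: [0.4753, 0.1203, 0.1993]
tool_rot: [-0.0, 0.002, 1.0, -0.0]
force: [-1.1, -0.3, 3.2]
width: -0.003
grasp_force: 1.6
```

Run:
```python
from h import *
np.set_printoptions(linewidth=250)
p=state()['position'];print(p,state()['force'])
print(proj('wrist',[[.4755,.120,.223],[.4755,.120,.2],p,[.4755,.12,.146],[.4755,.12,.131]]).round())
g=cv2.cvtColor(camera('wrist'),cv2.COLOR_RGB2GRAY); cv2.imwrite('pics/w8.png',g)
print(g[200:360:6,280:361:5])
```

```text
[0.47526476 0.12027114 0.19930004] [-1.14091829 -0.34962874  3.16835004]
[[314. 355.]
 [314. 322.]
 [315. 321.]
 [314. 270.]
 [314. 260.]]
[[ 81  83  83  80  80  83  82  80  81  82  83  84  82  83  84  80 138]
 [ 81  81  81  83  82  81  83  80  82  82  84  80  85  84  85  83 143]
 [ 81  82  81  81  64  45  42  44  42  65  84  84  84  84  84  83 113]
 [ 82  82  82  45  39  43  49  49  40  42  44  85  83  84  84  84  91]
 [ 82  81  64  46 109 107  50  43  43  73  43  67  83  86  86  86  79]
 [ 81  82  52 113  33  34  32  33  31  32  31  38  85  86  85  84 108]
 [ 81  81 105  29  33  30  31  31  31  32  34  30  71  82  85  85 155]
 [ 81  82 105  32  28  50  68  72  69  63  35  31  41  84  85  89 156]
 [ 81  83  68  35  70  68  69  72  69  69  72  63  31  87  83 156 145]
 [ 86  84  78  65 105 165 165 166 166 167 151  72  56  87 144 144 143]
 [149 119  72 148 161 162 161 163 162 163 161 161  93 103  84 110 146]
 [141 140 132 163 163 163 164 165 165 164 164 164 164 159 158 143 138]
 [136 138 161 160 163 153  57  26  30 101 162 162 162 160 158 132 133]
 [132 131 164  87  17  16  13  16  14 
[... 256 characters left out ...]
 34  40  57  59  52  16  52  57  57  42  43  34  39 152 153]
 [114  36  40  38  57  57  50  17  53  57  59  42  41  41  28 149 151]
 [ 70  18  26  16  60  60  47  17  51  57  57  18  23  24  34 146 150]
 [ 42  14  21  32  55  58  47  17  49  57  60  23  23  24  20 131 161]
 [ 29  33  30  42  59  58  45  17  50  57  57  38  34  33  31 156 158]
 [ 33  33  30  44  60  57  46  20  48  58  56  45  34  34  30 157 158]
 [ 20  18  20  45  58  56  44  16  44  58  56  47  14  18  23 137 158]
 [ 22  20  18  53  58  57  43  19  45  57  58  49  22  21  22  99 151]
 [ 17  17  18  50 126 142  95  46 102 143 126  41  17  20  17  46 145]
 [ 24  23  25  19  21  44 119  51 127  42  23  17  22  24  17  15 105]]
```

The pixel values show the fingertips on the knob's top, which is being carried down. I'll continue gently.

Call:
{"method": "move_arm", "body": {
  "deltas": [
    {"x":0,"y":0,"z":3,"roll":0,"gripper":0},
    {"x":0,"y":0,"z":3,"roll":0,"gripper":0},
    {"x":0,"y":0,"z":2,"roll":0,"gripper":0}
  ]
}}

```text
clock: 22.0
position: [0.4754, 0.1203, 0.1912]
tool_rot: [-0.0, 0.002, 1.0, -0.0]
force: [-1.6, -0.4, 3.4]
width: -0.001
grasp_force: 1.9
```

Call:
{"method": "move_arm", "body": {
  "deltas": [
    {"x":0,"y":0,"z":1,"roll":0,"gripper":0},
    {"x":0,"y":0,"z":1,"roll":0,"gripper":0},
    {"x":0,"y":0,"z":1,"roll":0,"gripper":0}
  ]
}}

```text
clock: 22.38
position: [0.4754, 0.1203, 0.1884]
tool_rot: [-0.0, 0.002, 1.0, -0.0]
force: [-2.7, -0.0, 4.3]
width: 0.003
grasp_force: 1.8
```

Call:
{"method": "move_arm", "body": {
  "deltas": [
    {"x":0,"y":0,"z":1,"roll":0,"gripper":0},
    {"x":0,"y":0,"z":1,"roll":0,"gripper":0},
    {"x":0,"y":0,"z":0,"roll":0,"gripper":0}
  ]
}}

```text
clock: 22.75
position: [0.4756, 0.1203, 0.1869]
tool_rot: [0.0, 0.002, 1.0, 0.0]
force: [-5.3, -0.4, 16.2]
width: -0.002
grasp_force: 7.7
```

Call:
{"method": "move_arm", "body": {
  "deltas": [
    {"x":0,"y":0,"z":0.7,"roll":0,"gripper":0},
    {"x":0,"y":0,"z":0,"roll":0,"gripper":0}
  ]
}}

```text
clock: 23.0
position: [0.4756, 0.1203, 0.1868]
tool_rot: [0.0, 0.002, 1.0, 0.0]
force: [-8.6, -2.5, 27.7]
width: 0.001
grasp_force: 13.6
```

27.7 N at knob height 0.1868 m (0.187 expected), so the shoulder is on the rim. With a 23 mm plug seated in the 26 mm neck and the arm on its stop, the flask is centred. I'll lift off.

Call:
{"method": "move_arm", "body": {
  "deltas": [
    {"x":0,"y":0,"z":-1.5,"roll":0,"gripper":0},
    {"x":0,"y":0,"z":-10,"roll":0,"gripper":0},
    {"x":0,"y":0,"z":-30,"roll":0,"gripper":0},
    {"x":0,"y":0,"z":-50,"roll":0,"gripper":0},
    {"x":0,"y":0,"z":-40,"roll":0,"gripper":0},
    {"x":0,"y":0,"z":0,"roll":0,"gripper":0},
    {"x":0,"y":0,"z":0,"roll":0,"gripper":0}
  ]
}}

```text
clock: 23.88
position: [0.4753, 0.1202, 0.317]
tool_rot: [-0.0, 0.002, 1.0, -0.0]
force: [-0.2, -0.2, -1.4]
width: 0.001
grasp_force: 0.0
```

Run:
```python
from h import *
s=state();print(s['position'],s['force'])
g=camera('scene');cv2.imwrite('pics/s9.png',g[:,:,::-1])
uv=proj('scene',[[.476,.12,.178]])[0];print('knob expected',uv)
u,v=uv.astype(int);q=g[v-25:v+25,u-20:u+20]
n,l,st,c=cv2.connectedComponentsWithStats((q.max(2)<75).astype('uint8'))
for i in range(1,n):
    if st[i,4]>30: print(st[i],c[i]+[u-20,v-25],onz('scene',[c[i]+[u-20,v-25]],.178))
```

```text
[0.47527528 0.12024915 0.31696431] [-0.17369469 -0.16943554 -1.39687027]
knob expected [355.43113417 202.07608356]
```

Run:
```python
from h import *
np.set_printoptions(linewidth=250)
g=cv2.imread('pics/s9.png',0); print(g[170:250:3,336:376:2])
```

```text
[[206 202 198 192 194 191 187 186 165 126 137 186 199 199 205 198 198 197 199 202]
 [200 193 196 193 189 185 187 172 160 166 184 193 204 204 196 195 198 204 201 197]
 [189 194 192 188 186 186 191 148 175 199 204 192 191 194 194 204 202 200 197 192]
 [195 192 191 186 189 195 188 140 128 143 147 146 191 198 204 202 201 195 192 197]
 [191 187 187 195 195 192 178 121 117 130 136 141 194 206 204 200 193 194 204 206]
 [189 190 194 193 188 182 184 115 121 124 131 151 204 204 201 193 197 206 206 197]
 [194 195 194 188 184 193 197 140 122 131 131 175 202 199 193 203 208 201 196 200]
 [197 191 184 188 193 194 196 198 196 196 199 202 196 194 205 208 198 199 200 194]
 [191 187 192 192 186 192 200 207 205 206 204 194 197 210 205 197 199 199 193 193]
 [191 196 190 183 185 202 208 208 156  90  71  78 148 198 197 200 195 193 192 191]
 [194 189 183 185 194 197 207 172  79  68  74  74  67 142 198 196 194 196 187 188]
 [188 182 187 194 191 190 192 138  69  68  73  65  67 145 194 191 193 191 187 190]
 [187 195 196 194 194 185 180 176  99  63  66  67  87 174 195 194 190 189 189 191]
 [196 193 196 191 184
[... 441 characters left out ...]
77 119 175 190 192 194 173 129 118]
 [198 207 203 161 113 108  93  83  94 103 105 100 104 118 163 210 200 198 197 176]
 [169 164 143 113 108 112 105  86  85  90  95  91 119 126 120 171 200 195 184 182]
 [160 152 131 111 115 118 122 120 119 110 124 129 132 129 126 138 196 180 181 185]
 [181 195 144 113 117 121 124 127 133 135 129 130 128 129 124 146 206 190 189 191]
 [196 199 140  85 116 122 123 130 129 134 133 131 130 131 120 137 208 202 193 191]
 [199 197 138  86  87  91 111 125 129 131 128 129 117  97  88 125 207 208 201 211]
 [195 198 151  82  86  87  86  86  90  91  89  92  94  90  88 132 188 209 206 209]
 [196 191 190 134  82  87  89  85  91  88  93  94  89  91 140 187 160 208 209 211]]
```

The knob is at (356,202) in the scene image and (355,202) was expected, so it is down and the arm is at its stop. Handing in.

```bash
python3 -c "
from plant import *
print(close_job())"
```

```text
the job is handed in; nothing more can be done
None
```

I handed the job in (no verdict was returned): the flask sits in the V nest, the arm is on its stop, the plug's shoulder is on the rim by knob height and force, the gripper is clear, and I kept clear of the small bottle.

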